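# Shut the test enclosure's sliding guard and pin it

## Robot

A 6-joint arm with a two-finger parallel gripper is mounted at the origin on the work surface. World frame = base frame: x ahead of the robot, y to its left, z up, the work surface at z = 0. Lengths are in mm, angles in degrees, forces in N, time in s.
With the tool pointing down it reaches from about 300 to 875 mm from the base axis. Payload 4.2 kg.
Tool frame: the origin (TCP) lies on the mounting face of the last link; the fingertips stand 173 mm ahead of it and the grasp point (between the pads) lies 155 mm ahead of it; z points along the fingers, y is the line along which they close (so a half turn about z gives the same grasp; the last joint's range is limited). The gripper opens to 85 mm and grips with 20 to 120 N. Pads are 22 mm wide; open, the fingers measure 114 mm over their backs; the gripper's body (76 mm by 85 mm) begins 54 mm behind the grasp point. The pads swing forward as they close: fully open they stand 13 mm farther back than shut.
Start: joints at [-70.187, 18.312, 89.639, -0, 72.044, -1.146], TCP at [205.674, -536.956, 404.738] pointing down, gripper open.
Joint ranges: [-177.97, 177.97], [-48.28, 115.42], [12.27, 149.76], [-77.06, 257.06], [2.81, 150.46], [-146.56, 146.56]. Speed limits (degrees/s): [147.25, 147.25, 180, 180, 180, 180].

## Interface

Orientations are given as [roll, pitch, yaw] about the fixed x, y, z axes, in that order (R = Rz(yaw) Ry(pitch) Rx(roll)).
In Python, from plant import env, hand, solve_ik, telemetry, optics, job gives the robot as it stands. The module is installed in compiled form; this text tells all that it offers. Calls block until the motion is done:
- env.move_to(position, orientation): joint-space move of the TCP to a pose.
- env.line_to(position, orientation=None, max_speed=150, stop_force=None): straight line of the TCP; orientation=None keeps the orientation; max_speed is the mean speed in mm/s. With stop_force (N) it stops when the force on the tool has changed by that much, and returns True; else False.
- env.move_joints(angles): joint-space move.
- hand.release() and hand.close_gripper(f_grip=None): open the fingers fully, or close them until they stop; f_grip is the grip in N (None keeps the last).
- env.wait(seconds).
- solve_ik(position, orientation): joint angles nearest the present ones, or None.
- telemetry.get_state(): the state.
- optics.get_image(name): name is "side" or "top"; returns a dict with "pixels" (400x640x3 uint8, blue, green, red), "range_z" (400x640 float32, mm along the optical axis (not along the pixel's ray), 0 where there is no reading), "fx", "fy", "cx", "cy" (pixels), "distortion" ([k1, k2, p1, p2, k3] as OpenCV has them; the pictures are not rectified), "rvec" (rotation vector, rad) and "tvec" (3), from world to camera coordinates, as OpenCV has them. Camera axes: x right, y down, z forward; pixel columns grow to the right and rows downward; lengths in mm; the calibration is good to about 2 mm. A picture is of the moment at which its call begins.
A pose or a line that the arm cannot do raises env.Unreachable and nothing moves.
- job.hand_in(): hands the job in; it is judged then, once.
The state is a dict: "clock": time; "joint_pos": joint angles; "joint_vel": joint speeds; "joint_efforts": joint torques, N m; "tcp_pos": TCP position; "ee_rot": TCP orientation; "force": force on the tool from outside, world axes, zero at the start; "wrist_torque": the same for the moment, N m; "opening": opening from 0.0 (shut) to 1.0 (fully open); "grip_force": force on a finger pad.
Only numpy, scipy, OpenCV 4.12 (cv2) and the standard library are available. Lean on these libraries where they do the work, as an engineer would, in place of code of your own. Each camera call takes 0.05 s, during which the arm holds its last target. There are 200 camera calls.

## Task

Make the bench test enclosure safe for a power-up: push its yellow-framed sliding guard fully shut, so that the hole in the guard's tab comes under the hole of the steel clevis on the end of the enclosure. Then take the red-handled lock pin from the wooden rack, drop it through clevis and tab until its handle sits down on the clevis, and let go. Leave the other tools in the rack and the amber jar beside it where they are.

Things in the scene. Friction and masses are not known exactly. Their poses are not given: they have to be found in the camera images.
- test_bay: Grey and blue test enclosure fixed to the bench, 200 (x) by 360 (y) by 120 high, aluminium tracks along its two long top edges up to 138. Origin: centre of its underside; z up. An open bay is in its -y half, a blue housing in its +y half; the guard slides along its y axis on top, shut at the -y end. The steel clevis sticks out from the middle of its -y end, to 229 from the origin.
- guard (a joint): Travel of the sliding guard in m: 0 is fully shut (against its end stop, holes in line), up to 0.14 open; it grows as the guard moves along the enclosure's +y. It moves with about 2 N of friction and stays where it is left.
- guard_handle (a point): Middle of the top edge of the guard's upright yellow handle bar, 162 above the bench; axes as the enclosure's. The bar is 80 long (x), 12 thick (y) and stands 34 above the guard's flat top (which is 128 above the bench, 178 by 178, clear window in a yellow frame). The tab with its hole is on the guard's -y edge. To shut, push the bar's +y face towards -y.
- clevis_hole (a point): Centre of the mouth of the upper clevis hole, on the top face of the clevis, 138 above the bench, 205 from the enclosure's origin along its -y; z up, axes as the enclosure's. Clevis: two steel plates 60 (x) by 48 (y), each 6 thick with a round through hole of 14 mm, a 14 mm gap between them, open towards the guard; the guard's 6 mm thick tab, also with a 14 mm hole, slides between them. Free air for 100 mm below.
- lock_pin_grip (a point): Centre of the lock pin's handle; z along the pin, up. Pin: red round handle, 18 diameter, 44 high (22 above and 22 below this point; a thin steel band near the top), over a steel shank of 10 diameter, 38 long with tapered tip (tip 60 below this point). It weighs about 80 g and stands upright in one of the three holes of the rack, the handle resting on the rack's top.
- tool_rack: Wooden rack fixed to the bench, 170 (x) by 50 (y) by 46 high, origin at the centre of its underside. Three upright holes of 12 mm, 40 deep, on its x axis at -55, 0 and +55 mm: they hold the lock pin and two drivers, in any order.
- blue_driver_grip (a point): Centre of the handle of a stubby blue driver, same size as the lock pin, standing in the rack; leave it there.
- black_driver_grip (a point): Centre of the handle of a stubby black driver, same size as the lock pin, standing in the rack; leave it there.
- oil_jar: Amber jar with a white cap and a paper label, 56 diameter, 80 high, origin under its centre; bystander.
Things that resemble listed ones, but are neither listed nor needed, are in the scene too. What is meant by the part that bears lock_pin_grip is not green or white, and is the larger of those in its own colour.

How it is judged (in metres and radians):
On the way:
1. the guard is fully shut (within 5 mm of its stop), the pin not yet in (value of joint guard below 0.005 m and distance between lock_pin_grip and clevis_hole above 0.05 m), for 0.2 s.
At the end, for the whole second after the job is handed in: The guard is within 5 mm of fully shut; the lock pin stands upright (within 0.15 rad) through clevis and tab, within 7 mm of the hole's centre, its handle seated on the clevis to within 4 mm, released and at rest (value of joint guard below 0.005 m and horizontal distance between lock_pin_grip and clevis_hole below 0.007 m and z of lock_pin_grip in the frame of clevis_hole below 0.026 m and angle between lock_pin_grip's own z axis and vertical below 0.15 rad); the robot touches nothing.
It fails at once if a bystander (either driver in the rack, or the amber jar) is moved more than 25 mm (distance of any of blue_driver_grip, black_driver_grip, oil_jar from where it was at the start of the episode above 0.025 m).
It also fails if it takes over 54 s, if anything falls off the work surface, if the arm or the gripper's body presses on something with over 40 N, if the wrist force passes 120 N, or if a joint passes its speed limit or range.

## Working session

There is one attempt and no reset: what is moved stays moved. The work goes in short steps, each a Python script; the robot and the scene stay as the last script left them, time stands still between calls to the robot, and variables do not carry over. Pictures are saved under pics/ and viewed, at most 10 in all, crops included, and the job is handed in when it is done.

```bash
mkdir -p pics; cat > h.py <<'E'
import numpy as np, cv2
from plant import env, hand, solve_ik, telemetry, optics, job
def shot(n,save=None):
    d=optics.get_image(n)
    if save: cv2.imwrite('pics/'+save,d['pixels'])
    d['K']=np.array([[d['fx'],0,d['cx']],[0,d['fy'],d['cy']],[0,0,1.]])
    d['R']=cv2.Rodrigues(np.array(d['rvec'],float))[0]; d['t']=np.array(d['tvec'],float).ravel()
    d['C']=-d['R'].T@d['t']; d['D']=np.array(d['distortion'],float)
    return d
def ray(d,uv):
    p=cv2.undistortPoints(np.array(uv,float).reshape(-1,1,2),d['K'],d['D']).reshape(-1,2)
    return np.c_[p,np.ones(len(p))]@d['R']
def onz(d,uv,z):
    r=ray(d,uv); return d['C']+r*((z-d['C'][2])/r[:,2])[:,None]
def cloud(d):
    v,u=np.mgrid[0:400,0:640]; uv=np.c_[u.ravel(),v.ravel()]
    return (d['C']+ray(d,uv)*d['range_z'].reshape(-1,1)).reshape(400,640,3)
def proj(d,P): return cv2.projectPoints(np.array(P,float).reshape(-1,1,3),np.array(d['rvec'],float),d['t'],d['K'],d['D'])[0].reshape(-1,2)
E
python3 - <<'E'
from h import *
for n in('top','side'):
    d=shot(n,n+'0.png'); print(n,d['C'],d['fx'],d['R'][2])
    np.savez(n+'0.npz',**{k:v for k,v in d.items()})
E
```

```text
top [ 377.72465768 -100.8247074  1071.49252885] 494.15773919592175 [ 0.1631515   0.02072935 -0.98638323]
side [ 389.69047592 -767.26350154  635.36782782] 486.4589495429177 [ 0.15491596  0.78437802 -0.60062647]
```

View pics/top0.png

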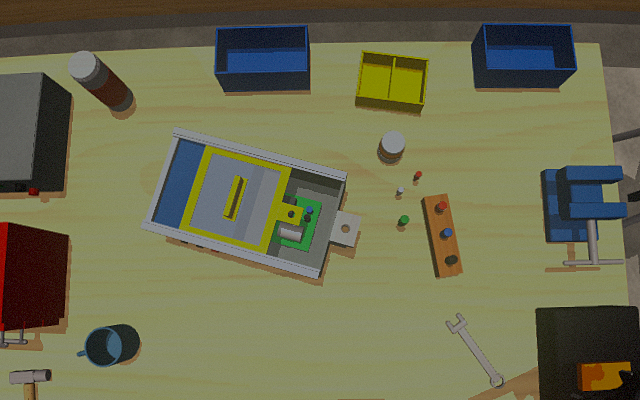

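View pics/side0.png

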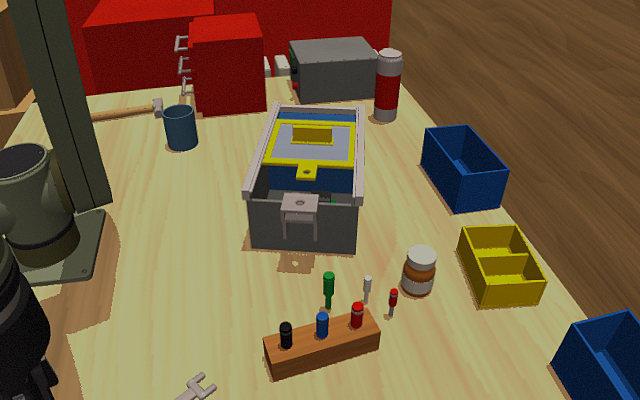

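The top view shows the enclosure with the guard open: bar at about (235,198), clevis hole at (345,229). In the rack the red pin is at (442,207), blue at (448,233) and black at (451,260). Small red, white and green decoys stand nearby, and the jar is at (392,147). The side view agrees.

```bash
python3 - <<'E'
from h import *
for n in('top','side'):
    d=dict(np.load(n+'0.npz')); P=cloud(d); hsv=cv2.cvtColor(d['pixels'],cv2.COLOR_BGR2HSV)
    H,S,V=hsv[...,0],hsv[...,1],hsv[...,2]; Z=P[...,2]
    print(n)
    def rect(m,nm,z):
        k,l,st,c=cv2.connectedComponentsWithStats(m.astype(np.uint8))
        i=1+st[1:,4].argmax(); m=l==i; v,u=np.nonzero(m); q=onz(d,np.c_[u,v],z)
        r=cv2.minAreaRect(q[:,:2].astype(np.float32)); print(nm,c[i],st[i,4],'rect',np.round(r[0],1),np.round(r[1],1),round(r[2],1),'mean',q.mean(0).round(1),'z',np.median(P[m][:,2]).round(1))
    x,y=P[...,0],P[...,1]
    yel=(H>18)&(H<35)&(S>150)
    rect(yel&(Z>152)&(Z<172)&(V>60),'bar',162)
    red=((H<8)|(H>172))&(S>120)
    rect(red&(Z>80)&(Z<98)&(np.hypot(x-480,y+380)<250),'redtop',90)
    rect((H>105)&(H<125)&(S>120)&(Z>80)&(Z<98)&(y<-250),'bluetop',90)
    rect((Z>38)&(Z<52)&(y<-280)&(y>-520)&(H<20)&(S>90),'rack',46)
    rect((Z>130)&(Z<146)&(S<60)&(y<-50)&(y>-300),'clev/track',138)
    g=P[229,345] if n=='top' else P[203,299]; print('hole raw',g.round(1),onz(d,[[345,229]] if n=='top' else [[299,203]],138).round(1))
d=dict(np.load('top0.npz'));e=dict(np.load('side0.npz'))
a=cv2.resize(d['pixels'][120:290,130:370],None,fx=3,fy=3,interpolation=cv2.INTER_CUBIC)[:, :]
b=cv2.resize(e['pixels'][180:230,270:330],None,fx=4,fy=4,interpolation=cv2.INTER_CUBIC)
a[:200,480:720]=b; cv2.imwrite('pics/z.png',a)
E
```

```text
top
bar [231.6064257  195.09236948] 249 rect [553.7  91.1] [12.7 79.5] 73.9 mean [554.2  91.4 162. ] z 162.1
redtop [442.38 205.02] 50 rect [ 541.5 -319.9] [15.6 14.7] 42.9 mean [ 541.9 -320.2   90. ] z 90.3
bluetop [548.          27.28181818] 110 rect [ 935.8 -583.2] [84.3 14.5] 86.8 mean [ 936.3 -579.6   90. ] z 90.7
rack [442.21924482 234.90621194] 1642 rect [ 488.  -327.4] [169.7  52.6] 8.6 mean [ 486.4 -326.7   46. ] z 46.2
clev/track [345.04491413 228.23910172] 757 rect [ 491.7 -122. ] [47.9 60.7] 73.7 mean [ 491.6 -122.   138. ] z 138.2
hole raw [ 506.6 -125.     0.9] [[ 490.1 -121.9  138. ]]
side
bar [312.11336032 128.22267206] 247 rect [551.3  80.5] [27.5 78.6] 73.5 mean [552.1  81.  162. ] z 159.2
redtop [357.16 306.77] 100 rect [ 539.4 -324.6] [19.1 14.6] 75.5 mean [ 539.7 -324.4   90. ] z 89.1
bluetop [593.28947368 363.56432749] 684 rect [ 829.7 -493.1] [129.6  17.8] 89.8 mean [ 829. -496.   90.] z 89.2
rack [319.67840789 338.22331807] 2839 rect [ 486.5 -332.5] [171.1  56.2] 8.7 mean [ 482.8 -336.    46. ] z 45.5
clev/track [299.27605634 203.        ] 710 rect [ 489.9 -126.6] [58.5 60.8] 73.9 mean [ 489.9 -126.2  138. ] z 137.9
hole raw [ 389.7 -767.3  635.4] [[ 489.4 -126.4  138. ]]
```

View pics/z.png

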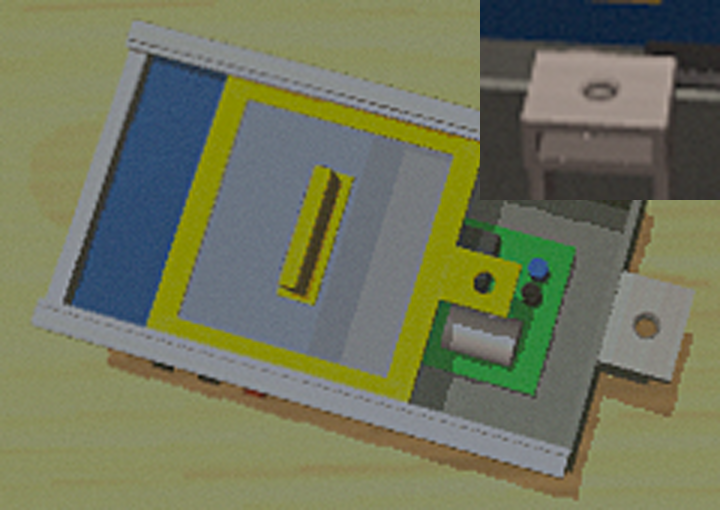

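```bash
python3 - <<'E'
from h import *
s=telemetry.get_state(); print(s['clock'],s['ee_rot'])
a=np.radians(73.8); u=np.array([np.cos(a),np.sin(a),0]); bar=np.array([553.,90,0])
for yaw in(73.8,-106.2):
    j=solve_ik(list(bar+38*u+[0,0,311]),[180,0,yaw]); print(yaw,j)
yaw=min((73.8,-106.2),key=lambda y:abs(solve_ik(list(bar+38*u+[0,0,311]),[180,0,y])[5]))
o=[180,0,yaw]
hand.close_gripper(20)
env.move_to(list(bar+38*u+[0,0,380]),o)
env.line_to(list(bar+38*u+[0,0,312]))
p0=np.array(telemetry.get_state()['tcp_pos'])
r=env.line_to(list(p0-160*u),max_speed=60,stop_force=15)
s=telemetry.get_state(); print(r,s['clock'],s['tcp_pos'],np.linalg.norm(np.array(s['tcp_pos'])-p0),s['force'])
d=shot('top','t1.png'); shot('side','s1.png')
env.line_to(list(np.array(s['tcp_pos'])+15*u)); p=np.array(telemetry.get_state()['tcp_pos']);env.line_to(list(p+[0,0,90]))
E
```

```text
0.1 [-1.79910690e+02 -2.74488935e-03  2.09602499e+01]
73.8 [ 1.15087023e+01  2.27508142e+01  9.72214808e+01 -2.54444375e-14
  6.00277050e+01  2.77087023e+01]
-106.2 NoneTraceback (most recent call last):
  File "<stdin>", line 6, in <module>
  File "<stdin>", line 6, in <lambda>
TypeError: 'NoneType' object is not subscriptable
```

```bash
python3 - <<'E'
from h import *
a=np.radians(73.8); u=np.array([np.cos(a),np.sin(a),0]); bar=np.array([553.,90,0]); o=[180,0,73.8]
hand.close_gripper(20)
env.move_to(list(bar+38*u+[0,0,380]),o)
env.line_to(list(bar+38*u+[0,0,312]))
p0=np.array(telemetry.get_state()['tcp_pos'])
r=env.line_to(list(p0-160*u),max_speed=60,stop_force=15)
s=telemetry.get_state(); print(r,s['clock'],s['tcp_pos'],np.linalg.norm(np.array(s['tcp_pos'])-p0),s['force'])
env.line_to(list(np.array(s['tcp_pos'])+15*u)); p=np.array(telemetry.get_state()['tcp_pos']);env.line_to(list(p+[0,0,90]))
# go above pin, open
hand.release()
for yaw in(8.6+90,8.6,-81.4,-171.4): print(yaw,solve_ik([541,-321.5,300],[180,0,yaw]))
env.move_to([541,-200,400],[180,0,8.6]) if solve_ik([541,-200,400],[180,0,8.6]) else None
d=shot('top','t1.png'); e=shot('side','s1.png'); print(telemetry.get_state()['clock'])
cv2.imwrite('pics/ts1.png',cv2.resize(np.vstack([d['pixels'],e['pixels']])[:, 100:540],None,fx=.75,fy=.75))
E
```

```text
True 6.0333 [527.99700085   3.14585105 312.35325903] 128.31874322459478 [0.03778483 2.9969945  1.62724588]
98.6 [-31.76880437  27.58406371  90.72379286   0.          61.69214343
 -40.36880437]
8.6 [-3.17688044e+01  2.75840637e+01  9.07237929e+01 -2.54444375e-14
  6.16921434e+01  4.96311956e+01]
-81.4 [-3.17688044e+01  2.75840637e+01  9.07237929e+01 -2.54444375e-14
  6.16921434e+01  1.39631196e+02]
-171.4 [ -31.76880437   27.58406371   90.72379286    0.           61.69214343
 -130.36880437]Traceback (most recent call last):
  File "<stdin>", line 13, in <module>
ValueError: The truth value of an array with more than one element is ambiguous. Use a.any() or a.all()
```

```bash
python3 - <<'E'
from h import *
env.move_to([541,-321.5,340],[180,0,8.6])
d=shot('top','t1.png'); e=shot('side','s1.png'); print(telemetry.get_state()['clock'])
cv2.imwrite('pics/ts1.png',cv2.resize(np.vstack([d['pixels'],e['pixels']])[:, 100:540],None,fx=.75,fy=.75))
E
```

```text
9.2167
```

View pics/ts1.png

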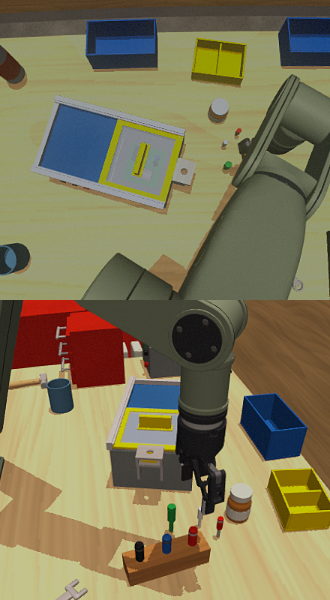

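The guard is now at the clevis end: its bar is at about (142,158) in the upper view. The open fingers are above the red pin, which is at (192,535) in the lower view. Next I check the travel by numbers and take the pin.

```bash
python3 - <<'E'
from h import *
d=shot('top')
P=cloud(d);h=cv2.cvtColor(d['pixels'],cv2.COLOR_BGR2HSV);Z=P[...,2]
m=(h[...,0]>18)&(h[...,0]<35)&(h[...,1]>150)&(Z>152)&(Z<172)&(P[...,1]>-100)&(P[...,1]<150)
v,u=np.nonzero(m); q=onz(d,np.c_[u,v],162); print('bar',cv2.minAreaRect(q[:,:2].astype(np.float32)),len(u))
v,u=np.mgrid[222:236,339:353]; 
print('through-hole z',np.round(P[224:233,341:350,2]).astype(int))
e=shot('side'); print('side proj of grasp pt',proj(e,[[541,-321.5,185],[541,-321.5,90]]))
env.line_to([541,-321.5,227],max_speed=80)
hand.close_gripper(40)
s=telemetry.get_state(); print(s['opening']*85,s['grip_force'],s['force'])
env.line_to([541,-321.5,330],max_speed=100)
s=telemetry.get_state(); print(s['clock'],s['opening']*85,s['grip_force'],s['force'])
C=[490.5,-123.5]
env.move_to([C[0],C[1],155+4+138+60+25],[180,0,8.6])
d=shot('top','t2.png'); e=shot('side','s2.png'); np.savez('s2.npz',**e)
cv2.imwrite('pics/z2.png',cv2.resize(e['pixels'][100:260,220:400],None,fx=3.3,fy=3.3,interpolation=cv2.INTER_CUBIC))
print(telemetry.get_state()['clock'])
E
```

```text
bar ((523.7821655273438, -11.736169815063477), (11.768285751342773, 79.15812683105469), 73.5870590209961) 261
through-hole z [[129 141 138 137 136 137 139 137 139]
 [137 139 136 125 126 131 137 136 141]
 [138 134 114 118 114 118 122 135 138]
 [136 116   2  -1  -1   3  -2 123 138]
 [137   3   4   1   2   2   1 115 137]
 [136   0   2   5   1  -2  -1  -2 137]
 [139  -1   1   1   2   3   1   0 137]
 [135 138   3  -1   1   0   4 137 141]
 [136 137 138 135 138 140 136 136 138]]
side proj of grasp pt [[361.48286874 257.99703166]
 [357.52131261 305.10213052]]
17.05242542358205 38.955379128456116 [-1.29178149  0.48879767  0.64670312]
12.6917 17.156493972915648 38.964868783950806 [-0.36967091  0.47100926 -1.18937222]
13.6417
```

View pics/z2.png

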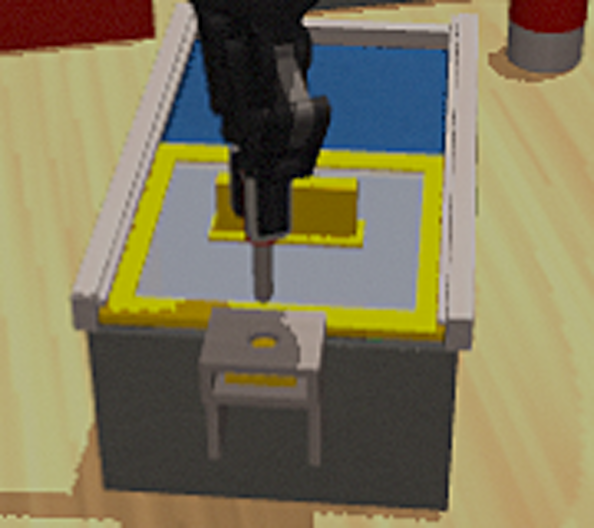

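The pin is held with its tip at about side pixel (300,191), just above the clevis hole at (300,203). I lower it and compare up close.

```bash
python3 - <<'E'
from h import *
e=dict(np.load('s2.npz')); print('hi',onz(e,[[300,190.5]],163),onz(e,[[300.3,203.3]],138))
p=telemetry.get_state()['tcp_pos']; print(p)
env.line_to([p[0],p[1],155+4+60+144],max_speed=60)
e=shot('side'); np.savez('s3.npz',**e)
print('expected tip',proj(e,[[490.5,-123.5,144]]),'hole@C',proj(e,[[490.5,-123.5,138]]))
cv2.imwrite('pics/z3.png',cv2.resize(e['pixels'][160:230,255:345],None,fx=8,fy=8,interpolation=cv2.INTER_CUBIC))
E
```

```text
hi [[ 491.77181473 -125.52543488  163.        ]] [[ 491.43052036 -127.64330524  138.        ]]
[ 491.11607979 -124.71054559  381.41851396]
expected tip [[299.26276865 199.05292181]] hole@C [[299.33430644 201.895957  ]]
```

View pics/z3.png

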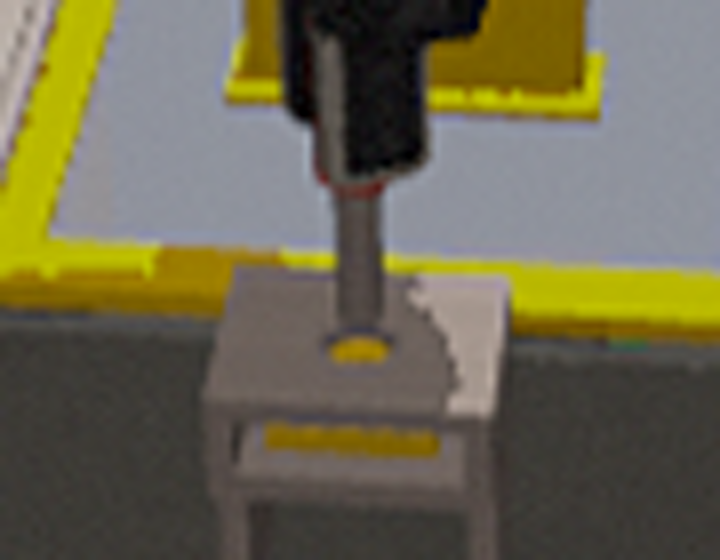

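The shank is in line with the hole sideways (both at u of about 300). The y offset isn't clear from this view, so I use the range data on the shank.

```bash
python3 - <<'E'
from h import *
s=telemetry.get_state(); print(s['tcp_pos'],s['ee_rot'],s['clock'])
e=shot('side'); R=np.median([e['range_z']]+[shot('side')['range_z'] for _ in range(6)],0); e['range_z']=R.astype(np.float32)
P=cloud(e)
for v in range(182,204): print(v,[tuple(P[v,u].round(0).astype(int)) for u in (297,298,299,300,301,302)])
h=P[190:220,275:325]; m=abs(h[...,2]-138)<3; q=h[m]; print('clevis top',q[:,1].min(),q[:,1].max(),cv2.minAreaRect(q[:,:2].astype(np.float32)))
d=shot('top','t3.png'); print(d['pixels'][222:236:2,340:352:2].mean(-1).astype(int)); 
E
```

```text
[ 491.20777083 -124.84016424  362.7956247 ] [-1.79992618e+02  1.84134204e-02  8.58987659e+00] 14.1583
182 [(np.int64(485), np.int64(-140), np.int64(191)), (np.int64(487), np.int64(-139), np.int64(190)), (np.int64(488), np.int64(-139), np.int64(190)), (np.int64(491), np.int64(-134), np.int64(186)), (np.int64(493), np.int64(-132), np.int64(185)), (np.int64(494), np.int64(-132), np.int64(184))]
183 [(np.int64(487), np.int64(-126), np.int64(179)), (np.int64(488), np.int64(-132), np.int64(183)), (np.int64(490), np.int64(-130), np.int64(182)), (np.int64(492), np.int64(-129), np.int64(180)), (np.int64(493), np.int64(-128), np.int64(180)), (np.int64(495), np.int64(-126), np.int64(178))]
184 [(np.int64(487), np.int64(-126), np.int64(177)), (np.int64(488), np.int64(-127), np.int64(178)), (np.int64(490), np.int64(-128), np.int64(178)), (np.int64(492), np.int64(-129), np.int64(178)), (np.int64(493), np.int64(-127), np.int64(177)), (np.int64(495), np.int64(-127), np.int64(177))]
185 [(np.int64(487), np.int64(-126), np.int64(175)), (np.int64(488), np.int64(-127), np.int64(176)), (np.int64(490), np
[... 5046 characters left out ...]
int64(129)), (np.int64(495), np.int64(-112), np.int64(128)), (np.int64(497), np.int64(-112), np.int64(128))]
203 [(np.int64(488), np.int64(-113), np.int64(128)), (np.int64(490), np.int64(-114), np.int64(128)), (np.int64(491), np.int64(-114), np.int64(128)), (np.int64(493), np.int64(-114), np.int64(128)), (np.int64(495), np.int64(-115), np.int64(129)), (np.int64(497), np.int64(-114), np.int64(127))]
clevis top -153.2424213964291 -90.94445900772382 ((490.7847595214844, -122.26521301269531), (49.13027572631836, 60.00669860839844), 73.67524719238281)
[[69 69 60 55 46 52]
 [42 51 52 51 68 66]
 [51 46 42 42 42 41]
 [58 45 42 48 39 48]
 [46 52 72 63 63 56]
 [44 45 37 35 37 44]
 [37 34 26 44 50 40]]
```

```bash
python3 - <<'E'
from h import *
T=[491.0,-124.0]
env.line_to([*T,362.8],max_speed=20); env.wait(.2)
for z in (349,317):
    r=env.line_to([*T,z],max_speed=25,stop_force=6)
    s=telemetry.get_state(); print(r,s['tcp_pos'],s['force'],s['wrist_torque'],s['clock'])
    if r: break
E
```

```text
False [ 491.07365942 -123.99323468  348.99622694] [ 0.89472279  0.49245657 -0.36037987] [0.04290402 0.00542285 0.0856915 ] 15.7083
True [ 490.96186925 -123.9824064   319.09239917] [-0.57059776  0.73939705  4.20918312] [ 0.03736624  0.06000306 -0.00925052] 16.8167
```

```bash
python3 - <<'E'
from h import *
hand.release(); env.wait(.2)
p=telemetry.get_state()['tcp_pos']
env.line_to([p[0],p[1],430],max_speed=80)
env.move_to([350,-420,430],[180,0,8.6]); env.wait(.3)
e=shot('side'); d=shot('top'); P=cloud(d)
h=cv2.cvtColor(d['pixels'],cv2.COLOR_BGR2HSV); m=((h[...,0]<8)|(h[...,0]>172))&(h[...,1]>110)&(abs(P[...,2]-182)<8)&(P[...,1]<-60)&(P[...,1]>-200)
v,u=np.nonzero(m); print(len(u), onz(d,np.c_[u,v],182).mean(0) if len(u) else 0, np.median(P[m],0))
cv2.imwrite('pics/z4.png',np.hstack([cv2.resize(e['pixels'][120:320,220:420],(400,400)),cv2.resize(d['pixels'][120:320,260:460],(400,400))]))
print(telemetry.get_state()['clock'],telemetry.get_state()['force'])
E
```

```text
71 [ 491.80770271 -122.97505594  182.        ] [ 492.02677225 -122.87826676  181.90944985]
20.875 [ 0.62792847 -1.14944551 -0.53733615]
```

View pics/z4.png

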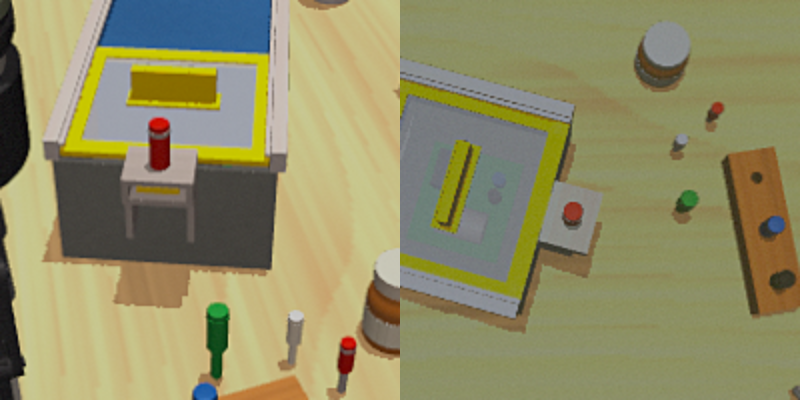

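The pin stands upright, seated on the clevis (side crop (159,145), top crop (572,212)). Its top is at z = 182, as it should be. The guard is shut and the other tools and the jar are in place.

```bash
python3 -c "
from plant import job; print(job.hand_in())"
```

```text
the job is handed in; nothing more can be done
None
```

The guard is pushed fully shut, the red lock pin is seated upright through clevis and tab and released, the drivers and jar are in place, and the job was handed in about 21 s into the 54 s limit; no verdict was returned.

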